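# Find the chamber lid that rocks and press it home

### The job

One of the four blue lids on the pale grey reagent tray has not been snapped home and rocks when it is pressed near one of its striped ends. Press on the ends of the lids until you have found it and made it rock, then push it straight down in its middle until it goes no farther and lies level, fully seated. Use the fingertips only, do not lift any lid out of its pocket, and leave the bottle, the tub and the green box where they stand.

Things in the scene. Friction and masses are not known exactly. Their poses are not given: they have to be found in the camera images.
- tray: Pale grey reagent tray, 126 (its x) x 316 (its y) x 50 mm high, fixed to the black bench. Origin: centre of its underside, on the bench (z = 0). Four pockets in a row along its y, centred at x = 0, y = -112.5, -37.5, +37.5, +112.5 mm, each 93 x 59 mm, with a blue lid lying loose in each. Pockets differ in depth: three have firm floors, each at its own height of 42 to 44.5 mm.
- lid_1: Lid in the pocket at y = -112.5 mm. All four lids look alike: a flat blue rigid slab 90 (its x) x 56 (its y) x 16 mm, about 0.12 kg, a light 26 mm square in the middle of its top, a light stripe across each x end. Origin: centre of its underside; z up. A lid that is home lies flat on its pocket's floor, top 58 to 60.5 mm above the bench, and stays still when an end is pressed.
- lid_2: Lid in the pocket at y = -37.5 mm, like lid_1. The loose lid (any of the four, it changes) rests level on a hidden catch in the middle of its pocket (16 mm along x, 36 mm along y), 3 to 4 mm above that pocket's floor, top 59 to 60 mm above the bench, so its height does not tell it from the others. 1 to 4 N on an end tips that end down by 0.06 to 0.11 rad, the other end rising; let go, it falls back level.
- lid_3: Lid in the pocket at y = +37.5 mm, like lid_1. To seat the loose lid: 14 to 20 N straight down on its middle (within 10 mm of its centre, along x) drives the catch and the lid down 3 to 4 mm onto the pocket's floor, which is 40 mm above the bench (lid top at 56 mm); it stays down. Less force leaves it where it is; pressing an end rocks it, and a hard jab there sinks the catch by about 1 mm, but does not seat it.
- lid_4: Lid in the pocket at y = +112.5 mm, like lid_1.
- bottle: Bystander: small closed bottle with an orange cap, 42 mm across, 72 mm tall, standing beyond the tray's +y end. Origin: centre of its underside.
- tub: Bystander: empty pale blue-grey open tub, 85 x 110 x 38 mm, standing beyond the tray's far (+x) side. Origin: centre of its underside.
- tip_box: Bystander: closed green box, 85 x 60 x 45 mm, standing beyond the tray's -y end. Origin: centre of its underside.
Things that resemble listed ones, but are neither listed nor needed, are in the scene too. What is shaped like the lid_2 but black or turquoise is not meant.

How it is judged:
By the outcome, as a careful person would: the job done as asked, in the order asked, and still so for the second after the job is handed in, with the robot touching nothing.
It also fails if it takes over 56 s, if anything falls off the work surface, if the arm or the gripper's body presses on something with over 40 N, if the wrist force passes 120 N, or if a joint passes its speed limit or range.

### The arm

A 6-joint arm with a two-finger parallel gripper is mounted at the origin on the work surface. World frame = base frame: x ahead of the robot, y to its left, z up, the work surface at z = 0. Lengths are in m, angles in rad, forces in N, time in s.
With the tool pointing down it reaches from about 0.35 to 0.775 m from the base axis. Payload 5.5 kg.
Tool frame: the origin (TCP) lies midway between the tips of the shut fingers; the grasp point (between the pads) lies 19 mm behind it; z points along the fingers, y is the line along which they close (so a half turn about z gives the same grasp; the last joint's range is limited). The gripper opens to 85 mm and grips with 20 to 120 N. Pads are 22 mm wide; open, the fingers measure 114 mm over their backs; the gripper's body (76 mm by 85 mm) begins 54 mm behind the grasp point. The pads swing forward as they close: fully open they stand 13 mm farther back than shut.
Start: joints at [-1.401, 0.313, 0.046, 1.304, 0, 1.431], TCP at [0.175, -0.548, 0.196] pointing down, gripper open.
Joint ranges: [-2.76, 2.76], [-0.86, 1.69], [-1.03, 1.26], [-2.2, 2.34], [-1.47, 1.5], [-3.14, 3.14]. Speed limits (rad/s): [2.57, 2.57, 3.14, 3.14, 3.14, 3.14].

### API

Orientations are given as a unit quaternion [w, x, y, z].
In Python, from workcell import telemetry, imaging, env gives the robot as it stands. The module is installed in compiled form; this text tells all that it offers.
- The arm moves only by the tool step_arm, never from a script. Its argument "moves" is a list of rows, each a list of 3 entries, a list of its own where there are three numbers: the shift along the tool's x, y, z in mm, then the turn, a rotation vector about the tool's x, y, z in rad, then the finger opening in mm, from 0 to 85.4. A call has 1 to 8 rows; each row is the pose to reach, as a shift and turn from the pose commanded when the call began, along the tool's axes at that moment; what a row does not reach only later rows make up. A row lasts 1/12 s, in which the tool goes at most 41.7 mm and 7.16 degrees, less where a joint would pass 70% of its speed; a pose out of reach is approached as far as the arm can. A call with a gripper value outside its range is refused whole. The fingers move at their own pace and stop on an object; "grip_force" is the grip in N (left out, the last holds). Time passes only in rows, so rows that repeat a pose let the fingers close. It gives the time, the measured TCP pose, the force, the opening and the grip force at its end, in the units of the state.
- telemetry.get_state(): the state, without advancing time (a new reading comes with each control period).
- imaging.read_camera(name): name is "side" or "top"; returns the picture (384x512x3 uint8, red, green, blue); there is no depth.
- imaging.camera_params(name): a dict with "camera_matrix" (3x3 intrinsics, pixels), "pose" (4x4, takes a point from camera to world coordinates). Camera axes: x right, y up, looking along -z (the intrinsics and any distortion apply to the point x, -y, -z); pixel columns grow to the right and rows downward; lengths in m; the calibration is good to about 2 mm. A picture is of the moment at which its call begins. camera_params takes no time and is no camera call.
- env.hand_in(): hands the job in; it is judged then, once.
The state is a dict: "clock": time; "joint_pos": joint angles; "qvel": joint speeds; "tau": joint torques, N m; "tcp_pos": TCP position; "orientation": TCP orientation; "wrist_force": force on the tool from outside, world axes, zero at the start; "ft_torque": the same for the moment, N m; "finger_gap": finger opening in m; "grip_force": force on a finger pad.
Only numpy, scipy, OpenCV 4.12 (cv2) and the standard library are available. Lean on these libraries where they do the work, as an engineer would, in place of code of your own. Each camera call takes 0.05 s, during which the arm holds its last target. There are 200 camera calls.

## Working session

There is one attempt and no reset: what is moved stays moved. The work goes in short steps, Python scripts to look and compute and a tool call to move; the robot and the scene stay as the last step left them, time stands still between calls to the robot, and variables do not carry over. Pictures are saved under pics/ and viewed, at most 10 in all, crops included, and the job is handed in when it is done.

Besides the shell and the picture viewer there is one more tool, called after "Request:" in YAML: its name, and indented under it one key for each argument. step_arm: Moves the arm, as the interface text tells. Its arguments: {"type":"object","properties":{"moves":{"type":"array"},"grip_force":{"type":"number"}},"required":["moves"]}

```bash
mkdir -p pics; python3 - <<'E'
from workcell import telemetry, imaging
import cv2
for n in("top","side"):
    im=imaging.read_camera(n); cv2.imwrite(f"pics/{n}0.png",im[:,:,::-1])
    p=imaging.camera_params(n); print(n,p)
s=telemetry.get_state(); print(s)
E
```

```text
top {'camera_matrix': array([[379.98983868,   0.        , 253.68371929],
       [  0.        , 379.98983868, 188.47536994],
       [  0.        ,   0.        ,   1.        ]]), 'pose': array([[-0.00278305,  0.98471087, -0.17417449,  0.45313518],
       [-0.99978111, -0.00635163, -0.01993451,  0.03814838],
       [-0.02073602,  0.17408089,  0.98451301,  0.8775025 ],
       [ 0.        ,  0.        ,  0.        ,  1.        ]])}
side {'camera_matrix': array([[458.90747527,   0.        , 252.6799948 ],
       [  0.        , 458.90747527, 194.45465289],
       [  0.        ,   0.        ,   1.        ]]), 'pose': array([[ 0.99296012,  0.05054506, -0.10712332,  0.46229306],
       [-0.11815501,  0.48636616, -0.86572937, -0.94239713],
       [ 0.00834281,  0.8722919 ,  0.48891435,  0.61722871],
       [ 0.        ,  0.        ,  0.        ,  1.        ]])}
{'clock': 0.1, 'joint_pos': array([-1.40061674e+00,  3.13947361e-01,  4.50925202e-02,  1.30361984e+00,
        2.58252463e-05,  1.43119442e+00]), 'qvel': array([-0.00122442, -0.00238012,  0.00363432,  0.00156642, -0.00025502,
        0.00059963]), 'tau': array([ 2.09532081e-03, -4.81725633e+01,  2.99243581e+01,  1.27269980e-02,
       -1.63581121e-04,  6.86726580e-06]), 'tcp_pos': array([ 0.17519803, -0.54711194,  0.19518553]), 'orientation': array([-8.39274322e-04,  9.88028045e-01,  1.54272091e-01,  8.15968202e-08]), 'wrist_force': array([0.24344209, 0.12661847, 0.30153098]), 'ft_torque': array([0.01611935, 0.00045747, 0.0248004 ]), 'grip_force': 0.0, 'finger_gap': 0.08539085026638626}
```

View pics/top0.png

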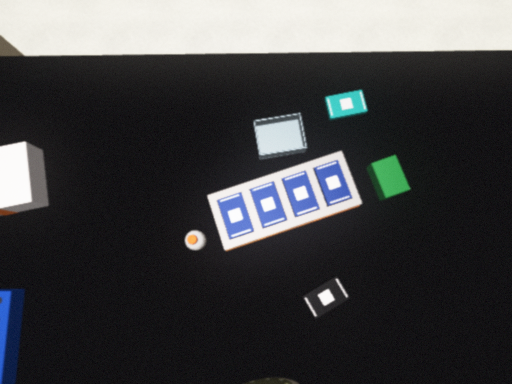

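View pics/side0.png

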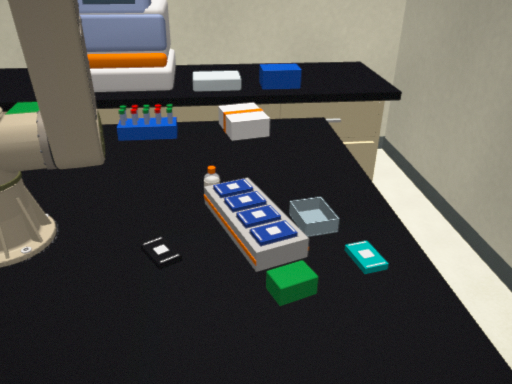

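The top view shows the tray with four blue lids, lid_4 to lid_1 from left to right, centred near (236,215), (268,204), (301,193) and (333,182). The bottle is at (195,240), the tub at (280,137) and the green box at (388,177). The side view agrees: the lids run from (233,187) to (274,232).

```bash
cat > h.py <<'E'
import numpy as np, cv2
from workcell import telemetry, imaging
def ray(n,px,z):
    p=imaging.camera_params(n);K,P=p["camera_matrix"],p["pose"]
    u=np.linalg.inv(K)@[px[0],px[1],1]; d=P[:3,:3]@[u[0],-u[1],-u[2]]; o=P[:3,3]
    return o+d*(z-o[2])/d[2]
def lids(n,im,z=.059):
    hsv=cv2.cvtColor(im,cv2.COLOR_RGB2HSV)
    m=cv2.inRange(hsv,(108,120,60),(130,255,255))
    cs,_=cv2.findContours(m,cv2.RETR_EXTERNAL,cv2.CHAIN_APPROX_NONE); out=[]
    for c in cs:
        if cv2.contourArea(c)<300: continue
        W=np.array([ray(n,q[0],z)[:2]*1000 for q in c],np.float32)
        r=cv2.minAreaRect(W); out.append((r,c.reshape(-1,2).mean(0)))
    return out
E
python3 - <<'E'
from h import *
for n in("top","side"):
    im=cv2.imread(f"pics/{n}0.png")[:,:,::-1].copy()
    print(n)
    for r,c in lids(n,im): print(np.round(r[0],1),np.round(r[1],1),round(r[2],1),c.round())
    # light squares
    m=cv2.inRange(im,(190,190,190),(255,255,255))
    cs,_=cv2.findContours(m,cv2.RETR_LIST,cv2.CHAIN_APPROX_NONE)
    for c in cs:
        a=cv2.contourArea(c)
        M=cv2.moments(c)
        if 60<a<400: 
            q=(M['m10']/M['m00'],M['m01']/M['m00']); print(' sq',np.round(q,1),a,(ray(n,q,.059)*1000).round(1))
E
```

```text
top
[293.6 558.7] [189.3  49.1] 6.0 [  9. 334.]
[541.4  96. ] [78.6 51. ] 18.4 [235. 214.]
[562.4  23.6] [82.9 51.4] 18.5 [269. 204.]
[587.  -46.6] [83.7 52.6] 18.7 [300. 193.]
[ 610.2 -117.3] [85.4 53.7] 18.7 [332. 183.]
 sq [325.8 296.9] 130.5 [368.5 -94.2  59. ]
 sq [192.  239.1] 106.0 [488.5 187.3  59. ]
 sq [194.  239.6] 223.0 [487.4 183.   59. ]
 sq [234.9 214.9] 138.5 [540.2  95.5  59. ]
 sq [267.8 203.8] 133.0 [564.   24.1  59. ]
 sq [300.4 192.8] 133.0 [587.6 -46.9  59. ]
 sq [332.7 182.1] 126.0 [ 611.  -118.1   59. ]
 sq [345.9 103.3] 97.0 [ 792.7 -154.9   59. ]
side
[ 608.4 -124.2] [91.9 64.1] 18.3 [270. 233.]
[584.1 -53.5] [91.1 65.1] 19.7 [255. 216.]
[549.8  53.2] [ 92.2 141. ] 18.6 [235. 195.]
[285.1 534.9] [204.2 205.3] 89.8 [147. 128.]
[ 851.4 1165.6] [467.1 206.3] 82.5 [279.  76.]
 sq [365.7 253.3] 60.5 [ 784.1 -220.4   59. ]
 sq [247.  116.3] 255.0 [632.  614.9  59. ]
 sq [238.1 106.8] 174.5 [609.8 723.4  59. ]
 sq [215.9  75.1] 332.0 [ 548.8 1185.3   59. ]
 sq [139.4  67.8] 384.5 [ 185.5 1352.6   59. ]
 sq [155.8   5.6] 154.0 [ 116.1 3680.2   59. ]
```

```bash
cat >> h.py <<'E'
from scipy.spatial.transform import Rotation as R
L={4:(540.4,95.5),3:(564,24.3),2:(587.6,-46.9),1:(611,-118.1)}
X=np.array([np.cos(.319),np.sin(.319)])
def go(k,dx,z):
    s=telemetry.get_state(); q=s["orientation"]; M=R.from_quat([q[1],q[2],q[3],q[0]])
    t=np.r_[np.array(L[k])+dx*X,z]
    print("shift",(M.inv().apply(t-s["tcp_pos"]*1000)).round(1),"turn",(M.inv()*R.from_matrix(np.array([[X[0],X[1],0],[X[1],-X[0],0],[0,0,-1]]))).as_rotvec().round(4), 'tcp',(s["tcp_pos"]*1000).round(1),'F',s["wrist_force"].round(2),s["finger_gap"],s["clock"])
E
python3 -c "
from h import *
go(1,-35,75);go(1,-35,195)"
```

```text
shift [ 510.8 -275.2  120.8] turn [-0.0017 -0.0003 -0.0092] tcp [ 175.2 -547.1  195.2] F [0.24 0.13 0.3 ] 0.08539085026638626 0.1
shift [ 510.8 -275.4    0.8] turn [-0.0017 -0.0003 -0.0092] tcp [ 175.2 -547.1  195.2] F [0.24 0.13 0.3 ] 0.08539085026638626 0.1
```

Request:
step_arm:
  moves:
    - [[40,-22,0],[0,0,-0.009],0]
    - [[80,-44,0],[0,0,-0.009],0]
    - [[115,-62,0],[0,0,-0.009],0]
    - [[150,-81,0],[0,0,-0.009],0]
    - [[185,-100,0],[0,0,-0.009],0]
    - [[220,-119,0],[0,0,-0.009],0]
    - [[255,-138,0],[0,0,-0.009],0]
    - [[290,-156,0],[0,0,-0.009],0]

```text
clock: 0.77
tcp_pos: [0.4047, -0.3086, 0.1958]
orientation: [-0.0, 0.987, 0.159, -0.0]
wrist_force: [1.4, -0.3, 0.0]
finger_gap: 0.0
grip_force: 0.0
```

```bash
python3 -c "
from h import *
go(1,-35,75)"
```

```text
shift [ 220.6 -116.2  120.8] turn [-0.0005  0.0002 -0.0002] tcp [ 404.7 -308.6  195.8] F [ 1.44 -0.28  0.05] 3.7597330232218306e-05 0.7667
```

Request:
step_arm:
  moves:
    - [[36,-19,0],[0,0,0],0]
    - [[73,-38,0],[0,0,0],0]
    - [[110,-58,20],[0,0,0],0]
    - [[146,-77,40],[0,0,0],0]
    - [[183,-96,65],[0,0,0],0]
    - [[220,-116,90],[0,0,0],0]
    - [[220.6,-116.2,112],[0,0,0],0]
    - [[220.6,-116.2,121],[0,0,0],0]

```text
clock: 1.43
tcp_pos: [0.5767, -0.1268, 0.0697]
orientation: [-0.002, 0.987, 0.161, -0.002]
wrist_force: [-0.6, 0.5, -0.3]
finger_gap: -0.0001
grip_force: 0.0
```

Request:
step_arm:
  moves:
    - [[0,0,4],[0,0,0],0]
    - [[0,0,8],[0,0,0],0]
    - [[0,0,8],[0,0,0],0]
    - [[0,0,8],[0,0,0],0]

```text
clock: 1.77
tcp_pos: [0.5772, -0.1326, 0.0683]
orientation: [0.001, 0.987, 0.158, 0.001]
wrist_force: [0.0, -0.3, -0.1]
finger_gap: 0.0002
grip_force: 0.0
```

```bash
python3 -c "
from h import *
go(1,-35,60)
im=imaging.read_camera('side');cv2.imwrite('pics/s1.png',cv2.resize(im[130:300,130:380,::-1],(750,510)))"
```

```text
shift [ 1.6 -3.2  8.3] turn [ 0.0014 -0.0013 -0.002 ] tcp [ 577.2 -132.6   68.3] F [ 0.02 -0.3  -0.1 ] 0.00015060721976038684 1.7667
```

View pics/s1.png

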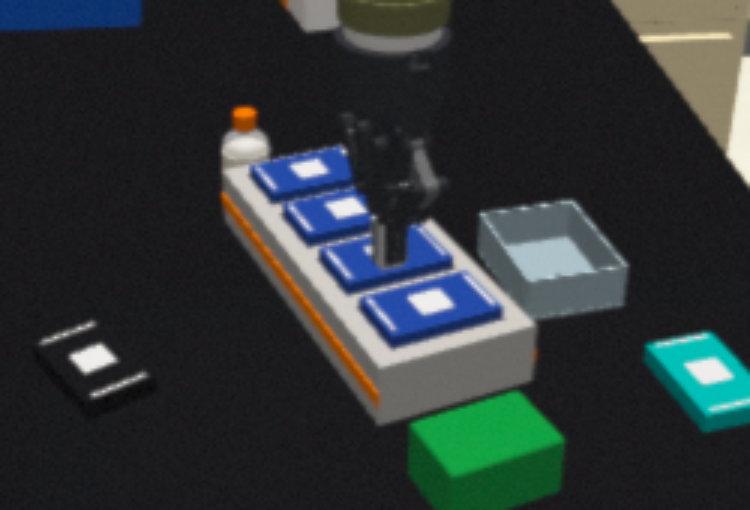

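The crop shows the shut fingertips near (390,265), over lid_2's far middle, while the pose reading puts them over the near end of lid_1 (square at (432,302)). I'll project the TCP to check that.

```bash
python3 -c "
from h import *
s=telemetry.get_state()
for n in('side','top'):
  p=imaging.camera_params(n);K,P=p['camera_matrix'],p['pose']
  c=P[:3,:3].T@(s['tcp_pos']-P[:3,3]); c=K@[c[0],-c[1],-c[2]]; print(n,c[:2]/c[2])
print(s['joint_pos'],ray('side',(260,218),.068))
im=imaging.read_camera('top');cv2.imwrite('pics/t1.png',cv2.resize(im[70:320,170:440,::-1],(640,592)))
im2=imaging.read_camera('side');cv2.imwrite('pics/s2.png',im2[:,:,::-1])
print(p['pose'][:3,3])"
```

```text
side [259.26812534 231.34854802]
top [340.98984936 196.55323369]
[-3.61099418e-01  4.09914452e-01 -1.33547459e-01  1.02485477e+00
 -1.89512567e-04  2.46346504e+00] [ 0.58620198 -0.07883312  0.068     ]
[0.45313518 0.03814838 0.8775025 ]
```

View pics/t1.png

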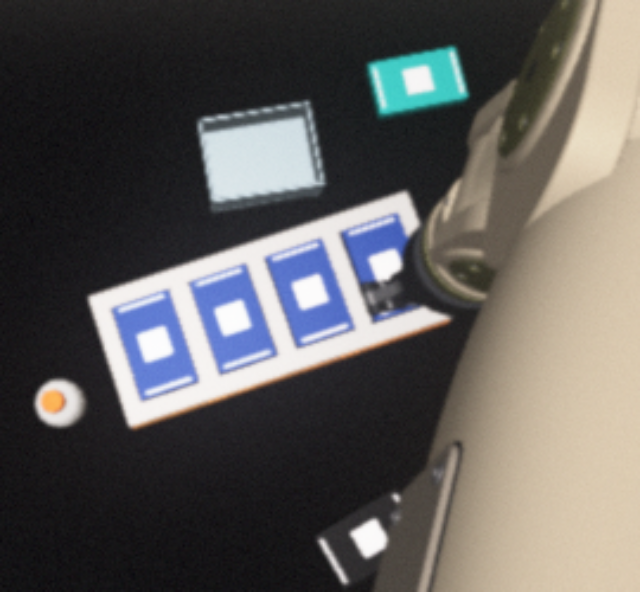

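The top crop shows the gripper's dark finger parts near (375–400, 280–310), at the near end of lid_1. The side view puts the tip higher than the pose reading projects. I'll zoom in on both and triangulate.

```bash
python3 -c "
from h import *
a=cv2.imread('pics/s2.png')[150:260,210:310]
b=imaging.read_camera('top')[150:220,300:390,::-1]
a=cv2.resize(a,(400,440),interpolation=cv2.INTER_CUBIC);b=cv2.resize(b,(396,308),interpolation=cv2.INTER_CUBIC)
b=cv2.copyMakeBorder(b,0,132,0,0,cv2.BORDER_CONSTANT)
c=np.clip(np.hstack([a,b]).astype(float)*1.6+15,0,255);cv2.imwrite('pics/z1.png',c)
s=telemetry.get_state();print(s['tcp_pos'],s['wrist_force'],s['clock'])"
```

```text
[ 0.57748003 -0.13220723  0.06833861] [-0.91186898  0.3349036   1.32048982] 1.9667[ WARN:0@0.352] global loadsave.cpp:1063 imwrite_ Unsupported depth image for selected encoder is fallbacked to CV_8U.
```

View pics/z1.png

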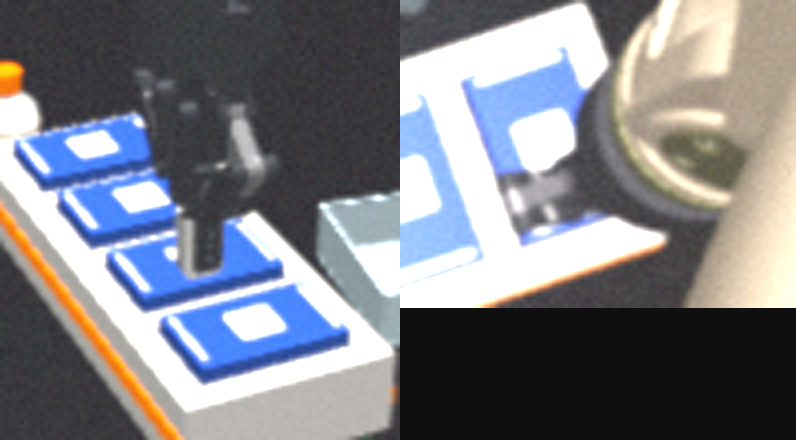

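```bash
python3 -c "
from h import *
for z in(.05,.068,.08,.09,.1,.12,.14,.16): print(z,(ray('side',(260,218.7),z)*1000).round(),(ray('top',(328,196),z)*1000).round(),(ray('top',(338,192),z)*1000).round())
s=telemetry.get_state();print(s['joint_pos'],s['wrist_force'])
t=imaging.camera_params('top')['pose'];print(t.round(3)==0)
"
```

```text
0.05 [590. -54.  50.] [ 582. -108.   50.] [ 590. -130.   50.]
0.068 [586. -82.  68.] [ 579. -105.   68.] [ 587. -127.   68.]
0.08 [ 583. -101.   80.] [ 577. -103.   80.] [ 585. -124.   80.]
0.09 [ 581. -116.   90.] [ 575. -101.   90.] [ 584. -122.   90.]
0.1 [ 579. -132.  100.] [574. -99. 100.] [ 582. -120.  100.]
0.12 [ 574. -163.  120.] [571. -96. 120.] [ 579. -116.  120.]
0.14 [ 570. -195.  140.] [568. -92. 140.] [ 576. -112.  140.]
0.16 [ 565. -226.  160.] [565. -89. 160.] [ 572. -108.  160.]
[-3.60463367e-01  4.10137373e-01 -1.33845058e-01  1.02452862e+00
 -8.63997246e-05  2.46357355e+00] [-0.91186898  0.3349036   1.32048982]
[[False False False False]
 [False False False False]
 [False False False False]
 [ True  True  True False]]
```

```bash
python3 -c "
from h import *
for z in(.16,.18,.2,.22,.24,.26,.28,.3): print(z,(ray('side',(262,143),z)*1000).round(),(ray('top',(357,178),z)*1000).round())
"
```

```text
0.16 [618. 131. 160.] [ 599. -145.  160.]
0.18 [611.  84. 180.] [ 595. -140.  180.]
0.2 [604.  37. 200.] [ 591. -135.  200.]
0.22 [597. -10. 220.] [ 587. -130.  220.]
0.24 [591. -57. 240.] [ 583. -125.  240.]
0.26 [ 584. -104.  260.] [ 579. -120.  260.]
0.28 [ 577. -151.  280.] [ 575. -115.  280.]
0.3 [ 570. -198.  300.] [ 571. -110.  300.]
```

The finger axis is over lid_1's near end in both views; only the tip height is in doubt. I'll feel for contact in small steps.

Request:
step_arm:
  moves:
    - [[0,0,3],[0,0,0],0]
    - [[0,0,6],[0,0,0],0]
    - [[0,0,6],[0,0,0],0]

```text
clock: 2.22
tcp_pos: [0.5765, -0.1312, 0.0604]
orientation: [-0.0, 0.987, 0.159, -0.0]
wrist_force: [0.1, -0.9, 0.2]
finger_gap: 0.0004
grip_force: 0.0
```

Request:
step_arm:
  moves:
    - [[0,0,1],[0,0,0],0]
    - [[0,0,2],[0,0,0],0]
    - [[0,0,2],[0,0,0],0]

```text
clock: 2.47
tcp_pos: [0.5768, -0.1311, 0.0587]
orientation: [-0.0, 0.987, 0.159, -0.0]
wrist_force: [0.5, 0.2, -0.0]
finger_gap: -0.0002
grip_force: 0.0
```

Request:
step_arm:
  moves:
    - [[0,0,1],[0,0,0],0]
    - [[0,0,2],[0,0,0],0]
    - [[0,0,2],[0,0,0],0]

```text
clock: 2.72
tcp_pos: [0.5769, -0.1311, 0.0568]
orientation: [-0.0, 0.987, 0.159, -0.0]
wrist_force: [-0.6, 0.5, -0.4]
finger_gap: 0.0002
grip_force: 0.0
```

```bash
python3 -c "
from h import *
go(1,-35,55)
a=imaging.read_camera('side')[150:260,210:310,::-1]
cv2.imwrite('pics/s3.png',cv2.convertScaleAbs(cv2.resize(a,(500,550),interpolation=cv2.INTER_CUBIC),alpha=1.6,beta=15))"
```

```text
shift [ 1.5 -1.7  1.8] turn [-0.0001  0.0003 -0.0002] tcp [ 576.9 -131.1   56.8] F [-0.59  0.53 -0.37] 0.0001772577532852071 2.7167
```

View pics/s3.png

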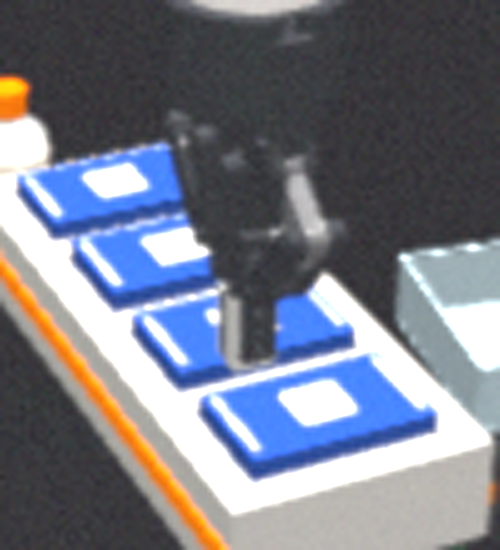

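The tip is now at crop (248,368) and still visibly clear of lid_1, by roughly 10–15 mm. So the reported z reads low by about that much. I'll keep descending by feel.

Request:
step_arm:
  moves:
    - [[0,0,2],[0,0,0],0]
    - [[0,0,4],[0,0,0],0]
    - [[0,0,4],[0,0,0],0]

```text
clock: 3.02
tcp_pos: [0.5767, -0.1311, 0.0525]
orientation: [-0.0, 0.987, 0.159, -0.0]
wrist_force: [0.3, 0.7, 1.5]
finger_gap: 0.0003
grip_force: 0.0
```

Request:
step_arm:
  moves:
    - [[0,0,1],[0,0,0],0]
    - [[0,0,2],[0,0,0],0]
    - [[0,0,2],[0,0,0],0]

```text
clock: 3.27
tcp_pos: [0.5769, -0.1312, 0.0508]
orientation: [-0.0, 0.987, 0.159, -0.0]
wrist_force: [0.7, -0.2, 0.8]
finger_gap: -0.0003
grip_force: 0.0
```

Request:
step_arm:
  moves:
    - [[0,0,1],[0,0,0],0]
    - [[0,0,2],[0,0,0],0]
    - [[0,0,2],[0,0,0],0]

```text
clock: 3.52
tcp_pos: [0.5769, -0.1312, 0.0488]
orientation: [-0.0, 0.987, 0.159, -0.0]
wrist_force: [-0.8, -0.3, -0.0]
finger_gap: -0.0001
grip_force: 0.0
```

Request:
step_arm:
  moves:
    - [[0,0,1],[0,0,0],0]
    - [[0,0,2],[0,0,0],0]
    - [[0,0,2],[0,0,0],0]

```text
clock: 3.77
tcp_pos: [0.5769, -0.1312, 0.0468]
orientation: [-0.0, 0.987, 0.159, -0.0]
wrist_force: [-0.5, 0.2, -0.7]
finger_gap: -0.0001
grip_force: 0.0
```

Request:
step_arm:
  moves:
    - [[0,0,1],[0,0,0],0]
    - [[0,0,2],[0,0,0],0]
    - [[0,0,2],[0,0,0],0]

```text
clock: 4.02
tcp_pos: [0.5769, -0.1311, 0.0447]
orientation: [-0.0, 0.987, 0.159, -0.0]
wrist_force: [0.1, 0.8, 0.5]
finger_gap: -0.0006
grip_force: 0.0
```

Request:
step_arm:
  moves:
    - [[0,0,1],[0,0,0],0]
    - [[0,0,2],[0,0,0],0]
    - [[0,0,2],[0,0,0],0]

```text
clock: 4.27
tcp_pos: [0.5768, -0.1312, 0.0427]
orientation: [-0.0, 0.987, 0.159, -0.0]
wrist_force: [0.1, -0.5, -0.3]
finger_gap: 0.0001
grip_force: 0.0
```

```bash
python3 -c "
from h import *
A=imaging.read_camera('side')
a=A[150:260,210:310,::-1]
cv2.imwrite('pics/s4.png',cv2.convertScaleAbs(cv2.resize(a,(500,550),interpolation=cv2.INTER_CUBIC),alpha=1.6,beta=15))
go(1,-35,55)"
```

```text
shift [  1.5  -1.7 -12.2] turn [-0.0001  0.0003 -0.0002] tcp [ 576.9 -131.2   42.8] F [ 0.61  0.35 -0.66] 3.1883437119607376e-05 4.3167
```

View pics/s4.png

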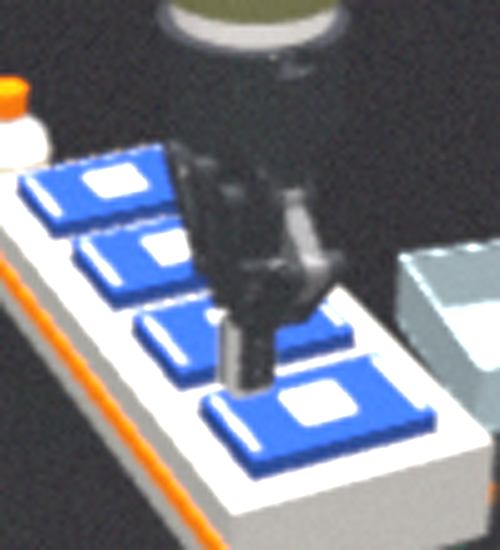

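The tip at crop (247,395) is now over lid_1's near-left part, still touching nothing. I'll continue.

Request:
step_arm:
  moves:
    - [[0,0,1],[0,0,0],0]
    - [[0,0,2],[0,0,0],0]
    - [[0,0,2],[0,0,0],0]

```text
clock: 4.57
tcp_pos: [0.5769, -0.1312, 0.0408]
orientation: [-0.0, 0.987, 0.159, -0.0]
wrist_force: [-1.2, -0.4, 0.2]
finger_gap: -0.0001
grip_force: 0.0
```

Request:
step_arm:
  moves:
    - [[0,0,1],[0,0,0],0]
    - [[0,0,2],[0,0,0],0]
    - [[0,0,2],[0,0,0],0]

```text
clock: 4.82
tcp_pos: [0.5768, -0.1311, 0.0387]
orientation: [-0.0, 0.987, 0.159, -0.0]
wrist_force: [0.3, -0.0, 0.0]
finger_gap: 0.0002
grip_force: 0.0
```

Request:
step_arm:
  moves:
    - [[0,0,1],[0,0,0],0]
    - [[0,0,2],[0,0,0],0]
    - [[0,0,2],[0,0,0],0]

```text
clock: 5.07
tcp_pos: [0.5769, -0.1312, 0.0368]
orientation: [-0.0, 0.987, 0.159, -0.0]
wrist_force: [-0.2, 0.5, 0.4]
finger_gap: -0.0001
grip_force: 0.0
```

Request:
step_arm:
  moves:
    - [[0,0,1],[0,0,0],0]
    - [[0,0,2],[0,0,0],0]
    - [[0,0,2],[0,0,0],0]

```text
clock: 5.32
tcp_pos: [0.5768, -0.1311, 0.0347]
orientation: [-0.0, 0.987, 0.159, -0.0]
wrist_force: [-0.4, 0.9, 0.4]
finger_gap: 0.0002
grip_force: 0.0
```

Request:
step_arm:
  moves:
    - [[0,0,1],[0,0,0],0]
    - [[0,0,2],[0,0,0],0]
    - [[0,0,2],[0,0,0],0]

```text
clock: 5.57
tcp_pos: [0.5768, -0.1312, 0.0327]
orientation: [-0.0, 0.987, 0.159, -0.0]
wrist_force: [-0.1, -0.0, 0.2]
finger_gap: 0.0
grip_force: 0.0
```

```bash
python3 -c "
from h import *
A=imaging.read_camera('side')
a=A[190:260,220:310,::-1]; b=imaging.read_camera('top')[150:220,300:390,::-1]
f=lambda a:cv2.resize(a,(396,308),interpolation=cv2.INTER_CUBIC)
cv2.imwrite('pics/s5.png',cv2.convertScaleAbs(np.hstack([f(a),f(b)]),alpha=1.6,beta=15))
go(1,-35,55)"
```

```text
shift [  1.5  -1.8 -22.1] turn [-0.      0.0001 -0.0002] tcp [ 576.9 -131.2   32.9] F [ 0.06  0.07 -0.01] 0.00015871491424927458 5.6667
```

View pics/s5.png

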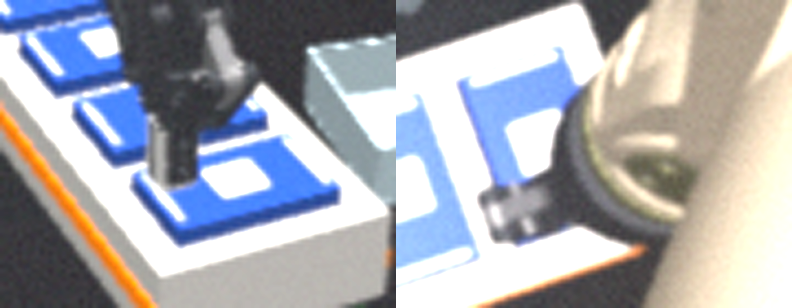

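The fingertips now look about to touch lid_1's near end, with the tip at side-crop (172,185). The reported z is therefore about 28 mm low. From here I'll take fine steps.

Request:
step_arm:
  moves:
    - [[0,0,1],[0,0,0],0]
    - [[0,0,1],[0,0,0],0]

```text
clock: 5.83
tcp_pos: [0.5769, -0.1312, 0.0318]
orientation: [0.0, 0.987, 0.159, -0.0]
wrist_force: [-0.3, 0.5, -0.6]
finger_gap: -0.0003
grip_force: 0.0
```

Request:
step_arm:
  moves:
    - [[0,0,1],[0,0,0],0]
    - [[0,0,1],[0,0,0],0]

```text
clock: 6.0
tcp_pos: [0.5769, -0.1312, 0.0308]
orientation: [-0.0, 0.987, 0.159, -0.0]
wrist_force: [-0.1, -0.8, -0.5]
finger_gap: -0.0002
grip_force: 0.0
```

Request:
step_arm:
  moves:
    - [[0,0,1],[0,0,0],0]
    - [[0,0,1],[0,0,0],0]

```text
clock: 6.17
tcp_pos: [0.5769, -0.1312, 0.0298]
orientation: [-0.0, 0.987, 0.159, -0.0]
wrist_force: [0.3, 0.6, -0.6]
finger_gap: 0.0001
grip_force: 0.0
```

Request:
step_arm:
  moves:
    - [[0,0,1],[0,0,0],0]
    - [[0,0,1],[0,0,0],0]

```text
clock: 6.33
tcp_pos: [0.5769, -0.1312, 0.0288]
orientation: [-0.0, 0.987, 0.159, -0.0]
wrist_force: [-0.3, 0.6, -0.0]
finger_gap: -0.0002
grip_force: 0.0
```

Request:
step_arm:
  moves:
    - [[0,0,1],[0,0,0],0]
    - [[0,0,1],[0,0,0],0]

```text
clock: 6.5
tcp_pos: [0.5769, -0.1312, 0.0278]
orientation: [-0.0, 0.987, 0.159, -0.0]
wrist_force: [-0.5, -0.1, 0.2]
finger_gap: 0.0003
grip_force: 0.0
```

Request:
step_arm:
  moves:
    - [[0,0,1],[0,0,0],0]
    - [[0,0,1],[0,0,0],0]

```text
clock: 6.67
tcp_pos: [0.5769, -0.1312, 0.0268]
orientation: [0.0, 0.987, 0.159, -0.0]
wrist_force: [-0.4, 0.7, -0.6]
finger_gap: -0.0003
grip_force: 0.0
```

```bash
python3 -c "
from h import *
for i in range(3):
  A=imaging.read_camera('side'); s=telemetry.get_state(); print(s['wrist_force'].round(2),s['tau'].round(2))
cv2.imwrite('pics/raw6.png',A[:,:,::-1])
# tip bottom: scan columns for dark->bright
for c in (256,259,262): print(c,A[220:245,c].tolist())
B=cv2.imread('pics/side0.png')[:,:,::-1]
for n,I in(('now',A),('start',B)):
  for r,c in lids('side',I): 
    if 200<c[0]<320 and c[1]>150: print(n,np.round(r[0],1),np.round(r[1],1),round(r[2],1),c.round(1))
"
```

```text
[-0.1  -0.21 -0.66] [-1.000e-02 -5.186e+01  2.645e+01 -2.000e-02 -0.000e+00 -0.000e+00]
[-0.95  0.19 -0.18] [ -0.   -51.83  26.42  -0.    -0.    -0.  ]
[-0.63  0.66  0.46] [ -0.   -51.83  26.42   0.    -0.    -0.  ]
256 [[32, 31, 34], [52, 53, 53], [100, 99, 98], [103, 101, 100], [103, 102, 101], [104, 102, 101], [101, 100, 99], [106, 104, 103], [102, 101, 101], [104, 104, 102], [103, 103, 100], [100, 100, 97], [101, 100, 100], [102, 102, 101], [104, 103, 107], [94, 99, 121], [61, 81, 142], [33, 60, 126], [22, 41, 88], [28, 42, 82], [53, 61, 93], [97, 101, 118], [151, 151, 158], [201, 198, 195], [210, 205, 201]]
259 [[46, 47, 50], [30, 31, 31], [27, 26, 29], [28, 30, 31], [31, 33, 33], [31, 30, 33], [29, 31, 33], [28, 32, 32], [30, 32, 35], [33, 30, 38], [33, 33, 37], [27, 27, 31], [26, 26, 31], [35, 37, 39], [67, 68, 75], [103, 110, 133], [159, 166, 202], [207, 210, 224], [153, 161, 196], [86, 102, 170], [39, 68, 145], [26, 48, 105], [24, 39, 86], [35, 46, 84], [76, 82, 106]]
262 [[24, 23, 27], [25, 27, 29], [28, 28, 29], [26, 27, 29], [35, 37, 40], [38, 38, 43], [26, 30, 33], [28, 28, 33], [30, 32, 33], [25, 27, 30], [31, 31, 33], [40, 38, 41], [37, 39, 41], [47, 48, 51], [91, 94, 112], [52, 81, 160], [34, 75, 167], [38, 76, 171], [53, 83, 173], [78, 101, 178], [58, 87, 170], [38, 70, 160], [25, 45, 103], [24, 42, 90], [26, 44, 89]]
now [ 608.4 -124.3] [91.8 64.2] 18.6 [272.1 232.8]
now [545.7  51.5] [ 83.8 141. ] 17.7 [231.3 194.8]
start [ 608.4 -124.2] [91.9 64.1] 18.3 [270.3 233.1]
start [584.1 -53.5] [91.1 65.1] 19.7 [254.9 216.5]
start [549.8  53.2] [ 92.2 141. ] 18.6 [235.5 195.3]
```

Request:
step_arm:
  moves:
    - [[0,0,1],[0,0,0],0]
    - [[0,0,2],[0,0,0],0]
    - [[0,0,2],[0,0,0],0]

```text
clock: 7.07
tcp_pos: [0.5768, -0.1312, 0.0247]
orientation: [-0.0, 0.987, 0.159, -0.0]
wrist_force: [-0.6, -0.1, -0.4]
finger_gap: 0.0003
grip_force: 0.0
```

```bash
cat > st.py <<'E'
from h import *
s=telemetry.get_state();print((s['tcp_pos']*1000).round(1),s['wrist_force'].round(2),s['tau'][1:3].round(2))
A=imaging.read_camera('side')
for r,c in lids('side',A):
    if 200<c[0]<320 and c[1]>150: print(np.round(r[0],1),np.round(r[1],1),round(r[2],1),c.round(1))
E
python3 st.py
```

```text
[ 576.8 -131.2   24.7] [-0.57 -0.1  -0.43] [-52.08  26.53]
[ 608.5 -124.2] [91.9 64.1] 18.3 [272.  232.8]
[527.5  54.8] [157.3  75.7] 88.5 [231.1 194.9]
```

Request:
step_arm:
  moves:
    - [[0,0,1],[0,0,0],0]
    - [[0,0,1],[0,0,0],0]

```text
clock: 7.28
tcp_pos: [0.5771, -0.1313, 0.0244]
orientation: [0.0, 0.987, 0.159, 0.0]
wrist_force: [-0.6, -0.2, 2.4]
finger_gap: -0.0003
grip_force: 1.2
```

Request:
step_arm:
  moves:
    - [[0,0,1],[0,0,0],0]
    - [[0,0,1],[0,0,0],0]

```text
clock: 7.45
tcp_pos: [0.5771, -0.1313, 0.0243]
orientation: [0.0, 0.987, 0.159, 0.0]
wrist_force: [-3.1, 1.3, 8.3]
finger_gap: -0.0001
grip_force: 4.4
```

```bash
python3 st.py
```

```text
[ 577.1 -131.3   24.3] [-3.09  1.31  8.26] [-47.34  25.32]
[ 608.4 -124.3] [91.8 64.2] 18.6 [271.7 232.9]
[544.7  50.9] [ 81.5 141.5] 17.7 [231. 195.]
```

```bash
python3 -c "
from h import *
A=imaging.read_camera('side')
for c in (253,255,258,261,264,266): print(c,A[228:244,c].sum(1).tolist())
for p in((254.5,235),(258,235.5),(264,234.5)): print((ray('side',p,.059)*1000).round(1))
d=ray('side',(258,235.5),.059)[:2]*1000-L[1]; print(d@X, d@[-X[1],X[0]])
"
```

```text
253 [347, 338, 402, 318, 278, 233, 162, 145, 177, 286, 456, 590, 620, 615, 621, 616]
255 [275, 278, 276, 278, 277, 273, 274, 274, 208, 157, 168, 263, 397, 516, 598, 616]
258 [126, 156, 155, 132, 130, 127, 142, 206, 352, 464, 355, 250, 166, 139, 164, 282]
261 [89, 110, 98, 97, 116, 118, 122, 250, 300, 324, 443, 545, 420, 291, 190, 155]
264 [126, 134, 157, 138, 137, 172, 242, 290, 286, 285, 288, 285, 276, 224, 164, 147]
266 [504, 637, 466, 332, 276, 277, 275, 279, 278, 279, 281, 279, 278, 180, 153, 151]
[ 567.4 -131.3   59. ]
[ 574.7 -134.    59. ]
[ 588.  -131.6   59. ]
-39.4814178056291 -3.7094308577399473
```

lid_1 is firm: contact at reported z of about 24.5, and the force rises to 8 N with no travel. Next is lid_2, 75 mm over.

Request:
step_arm:
  moves:
    - [[0,0,-12],[0,0,0],0]
    - [[2,-20,-12],[0,0,0],0]
    - [[3,-50,-12],[0,0,0],0]
    - [[3,-75,-12],[0,0,0],0]
    - [[3,-75,-8],[0,0,0],0]
    - [[3,-75,-5],[0,0,0],0]
    - [[3,-75,-5],[0,0,0],0]

```text
clock: 8.13
tcp_pos: [0.5563, -0.0592, 0.0274]
orientation: [0.0, 0.987, 0.159, -0.0]
wrist_force: [1.0, 0.7, 0.3]
finger_gap: 0.0003
grip_force: 0.0
```

```bash
python3 st.py; python3 -c "
from h import *
go(2,-32,25)"
```

```text
[556.3 -59.2  27.4] [0.98 0.66 0.29] [-48.96  25.91]
[ 608.5 -124.2] [91.9 64. ] 18.3 [270.  233.1]
[584.5 -53.3] [91.1 65.5] 18.4 [257.  216.4]
shift [ 1.5 -2.3  2.6] turn [ 0.0003  0.0002 -0.0005] tcp [556.5 -59.6  27.6] F [ 0.51  0.12 -1.09] 0.00011953603935458849 8.1833
```

Request:
step_arm:
  moves:
    - [[0,0,1],[0,0,0],0]
    - [[0,-1,2],[0,0,0],0]
    - [[0,-1,2],[0,0,0],0]

```text
clock: 8.43
tcp_pos: [0.5561, -0.0587, 0.0257]
orientation: [-0.0, 0.987, 0.158, -0.0]
wrist_force: [-1.9, 0.0, -0.0]
finger_gap: 0.0
grip_force: 0.0
```

Request:
step_arm:
  moves:
    - [[0,0,1],[0,0,0],0]
    - [[0,0,1],[0,0,0],0]

```text
clock: 8.6
tcp_pos: [0.5561, -0.0584, 0.0248]
orientation: [0.0, 0.987, 0.158, -0.0]
wrist_force: [0.0, 0.1, 0.2]
finger_gap: 0.0001
grip_force: 0.0
```

Request:
step_arm:
  moves:
    - [[0,0,1],[0,0,0],0]
    - [[0,0,1],[0,0,0],0]

```text
clock: 8.77
tcp_pos: [0.5559, -0.0584, 0.0239]
orientation: [0.0, 0.987, 0.159, -0.0]
wrist_force: [0.1, -1.1, 1.1]
finger_gap: -0.0002
grip_force: 0.5
```

Request:
step_arm:
  moves:
    - [[0,0,1],[0,0,0],0]
    - [[0,0,1],[0,0,0],0]

```text
clock: 8.93
tcp_pos: [0.5557, -0.0583, 0.0229]
orientation: [0.0, 0.987, 0.159, -0.0]
wrist_force: [-1.5, -0.3, 2.0]
finger_gap: 0.0
grip_force: 1.1
```

```bash
python3 st.py
```

```text
[555.7 -58.3  22.9] [-1.52 -0.31  2.04] [-47.7  25.9]
[ 608.4 -124.2] [91.9 64.1] 18.3 [270.2 233.1]
[580.  -37.3] [93.2 98.8] 18.8 [257.3 214.7]
```

lid_2 gives way under about 2 N. I'll tip it a little further, gently.

Request:
step_arm:
  moves:
    - [[0,0,0.8],[0,0,0],0]
    - [[0,0,0.8],[0,0,0],0]

```text
clock: 9.15
tcp_pos: [0.5557, -0.0583, 0.0226]
orientation: [0.0, 0.987, 0.159, -0.0]
wrist_force: [-3.1, -0.8, 4.7]
finger_gap: -0.0004
grip_force: 2.6
```

```bash
python3 st.py
```

```text
[555.7 -58.3  22.6] [-3.08 -0.82  4.75] [-45.88  25.74]
[ 608.4 -124.2] [91.8 64.4] 18.6 [270.3 233.1]
[580.  -37.3] [93.2 98.8] 18.8 [257.3 214.8]
```

Request:
step_arm:
  moves:
    - [[0,0,0.8],[0,0,0],0]
    - [[0,0,0.8],[0,0,0],0]

```text
clock: 9.37
tcp_pos: [0.5558, -0.0584, 0.0224]
orientation: [0.0, 0.987, 0.159, -0.0]
wrist_force: [-5.2, -1.2, 9.6]
finger_gap: -0.0001
grip_force: 4.9
```

```bash
python3 st.py;python3 -c "
from h import *
A=imaging.read_camera('side')
a=A[170:240,220:310,::-1]; b=imaging.read_camera('top')[150:220,270:360,::-1]
f=lambda a:cv2.resize(a,(396,308),interpolation=cv2.INTER_CUBIC)
cv2.imwrite('pics/s7.png',cv2.convertScaleAbs(np.hstack([f(a),f(b)]),alpha=1.6,beta=15))"
```

```text
[555.8 -58.4  22.4] [-5.24 -1.18  9.63] [-43.78  25.25]
[ 608.4 -124.2] [91.9 64.4] 18.6 [270.  233.2]
[580.  -37.4] [93.2 98.9] 18.8 [257.2 214.7]
```

View pics/s7.png

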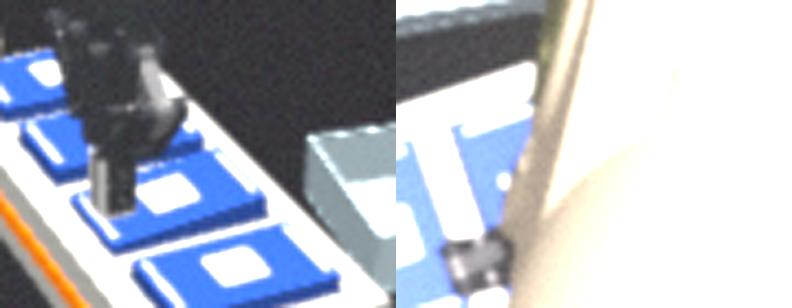

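The picture shows lid_2 tipped: its near end under the fingertip at (112,205) is down and its far end at (255,195) is raised. I'll lift off, let it fall level, and go to its middle.

Request:
step_arm:
  moves:
    - [[0,0,-5],[0,0,0],0]
    - [[0,0,-10],[0,0,0],0]
    - [[17,0,-10],[0,0,0],0]
    - [[33,0,-10],[0,0,0],0]
    - [[33,0,-10],[0,0,0],0]
    - [[33,0,-10],[0,0,0],0]
    - [[33,0,-10],[0,0,0],0]

```text
clock: 10.1
tcp_pos: [0.5866, -0.0476, 0.0311]
orientation: [-0.0, 0.987, 0.159, -0.001]
wrist_force: [-0.9, 0.9, 0.1]
finger_gap: -0.0003
grip_force: 0.0
```

```bash
python3 st.py; python3 -c "
from h import *
go(2,0,24)"
```

```text
[586.6 -47.6  31.1] [-0.86  0.89  0.07] [-51.5   27.07]
[ 608.4 -124.2] [91.8 64.4] 18.6 [270.1 233.1]
[584.6 -53.5] [91.1 65. ] 18.4 [255.6 216.7]
[548.   52.1] [ 88.5 141.1] 17.7 [234.7 195.2]
shift [ 1.4 -0.3  7.1] turn [-0.0006  0.0011 -0.0002] tcp [586.4 -47.7  31.1] F [ 0.17 -0.47  0.16] 0.0003087731153168488 10.15
```

Request:
step_arm:
  moves:
    - [[1,0,3],[0,0,0],0]
    - [[1,0,6],[0,0,0],0]
    - [[1,0,7],[0,0,0],0]
    - [[1,0,7],[0,0,0],0]

```text
clock: 10.48
tcp_pos: [0.5879, -0.0475, 0.0244]
orientation: [0.0, 0.987, 0.159, -0.0]
wrist_force: [-0.9, 0.8, 2.2]
finger_gap: 0.0001
grip_force: 1.1
```

Request:
step_arm:
  moves:
    - [[0,0,0.7],[0,0,0],0]
    - [[0,0,1.4],[0,0,0],0]
    - [[0,0,1.4],[0,0,0],0]

```text
clock: 10.73
tcp_pos: [0.588, -0.0476, 0.024]
orientation: [0.0, 0.987, 0.159, 0.0]
wrist_force: [-2.6, -0.5, 8.2]
finger_gap: 0.0
grip_force: 4.4
```

Request:
step_arm:
  moves:
    - [[0,0,0.5],[0,0,0],0]
    - [[0,0,1],[0,0,0],0]
    - [[0,0,1],[0,0,0],0]

```text
clock: 10.98
tcp_pos: [0.588, -0.0476, 0.0233]
orientation: [0.0, 0.987, 0.159, 0.0]
wrist_force: [-3.3, -0.2, 10.4]
finger_gap: 0.0002
grip_force: 5.1
```

Request:
step_arm:
  moves:
    - [[0,0,0.5],[0,0,0],0]
    - [[0,0,1],[0,0,0],0]
    - [[0,0,1],[0,0,0],0]

```text
clock: 11.23
tcp_pos: [0.5881, -0.0476, 0.0223]
orientation: [0.0, 0.987, 0.159, 0.0]
wrist_force: [-3.3, 0.8, 10.6]
finger_gap: 0.0
grip_force: 5.2
```

```bash
python3 st.py
```

```text
[588.1 -47.6  22.3] [-3.26  0.83 10.58] [-46.38  25.03]
[ 608.5 -124.3] [91.9 64.2] 18.1 [270.  233.1]
[584.1 -55.4] [89.1 61.6] 18.4 [255.9 217.2]
[548.2  52.5] [ 89.  140.6] 17.7 [232.9 194.5]
```

Request:
step_arm:
  moves:
    - [[0,0,0.5],[0,0,0],0]
    - [[0,0,1],[0,0,0],0]
    - [[0,0,1],[0,0,0],0]

```text
clock: 11.53
tcp_pos: [0.5881, -0.0476, 0.0213]
orientation: [0.0, 0.987, 0.159, 0.0]
wrist_force: [-4.6, 0.3, 10.2]
finger_gap: 0.0
grip_force: 5.2
```

Request:
step_arm:
  moves:
    - [[0,0,0.5],[0,0,0],0]
    - [[0,0,1],[0,0,0],0]
    - [[0,0,1],[0,0,0],0]

```text
clock: 11.78
tcp_pos: [0.588, -0.0476, 0.0207]
orientation: [0.0, 0.987, 0.159, 0.0]
wrist_force: [-5.0, 0.2, 13.1]
finger_gap: 0.0002
grip_force: 6.8
```

```bash
python3 st.py
```

```text
[588.  -47.6  20.7] [-5.03  0.17 13.12] [-44.81  24.7 ]
[ 608.4 -124.2] [91.8 64.4] 18.6 [270.3 233.1]
[548.2  52.4] [ 89.  140.7] 17.7 [232.7 194.5]
```

Request:
step_arm:
  moves:
    - [[0,0,0.7],[0,0,0],0]
    - [[0,0,1.5],[0,0,0],0]
    - [[0,0,1.5],[0,0,0],0]

```text
clock: 12.08
tcp_pos: [0.5881, -0.0476, 0.0207]
orientation: [0.001, 0.987, 0.159, 0.001]
wrist_force: [-8.3, 1.1, 23.7]
finger_gap: 0.0001
grip_force: 11.4
```

Request:
step_arm:
  moves:
    - [[0,0,0.7],[0,0,0],0]
    - [[0,0,1.5],[0,0,0],0]
    - [[0,0,1.5],[0,0,0],0]

```text
clock: 12.33
tcp_pos: [0.5881, -0.0476, 0.0206]
orientation: [0.001, 0.987, 0.159, 0.001]
wrist_force: [-12.6, 1.4, 31.8]
finger_gap: -0.0003
grip_force: 16.0
```

The lid has bottomed out: there is no further travel at 32 N. I'll lift straight up and check.

Request:
step_arm:
  moves:
    - [[0,0,-4],[0,0,0],0]
    - [[0,0,-10],[0,0,0],0]
    - [[0,0,-30],[0,0,0],0]
    - [[0,0,-60],[0,0,0],0]
    - [[0,0,-95],[0,0,0],0]
    - [[-30,20,-120],[0,0,0],0]
    - [[-60,40,-130],[0,0,0],0]
    - [[-95,60,-130],[0,0,0],0]

```text
clock: 13.0
tcp_pos: [0.5189, -0.1355, 0.1492]
orientation: [0.002, 0.987, 0.16, 0.003]
wrist_force: [0.5, -1.1, -0.1]
finger_gap: 0.0002
grip_force: 0.0
```

Request:
step_arm:
  moves:
    - [[-30,20,0],[0,0,0],0]
    - [[-60,40,0],[0,0,0],0]
    - [[-90,60,0],[0,0,0],0]
    - [[-120,80,0],[0,0,0],0]
    - [[-150,100,0],[0,0,0],0]
    - [[-150,100,0],[0,0,0],0]
    - [[-150,100,0],[0,0,0],0]

```text
clock: 13.58
tcp_pos: [0.4046, -0.2776, 0.1457]
orientation: [-0.0, 0.988, 0.157, -0.0]
wrist_force: [0.4, 0.6, -0.1]
finger_gap: 0.0002
grip_force: 0.0
```

```bash
python3 st.py;python3 -c "
from h import *
A=imaging.read_camera('side');T=imaging.read_camera('top')
for r,c in lids('top',T): print('top',np.round(r[0],1),np.round(r[1],1),round(r[2],1),c.round())
f=lambda a:cv2.resize(a,(396,396),interpolation=cv2.INTER_CUBIC)
cv2.imwrite('pics/s8.png',cv2.convertScaleAbs(np.hstack([f(A[160:290,190:320,::-1]),f(T[90:250,185:420,::-1])]),alpha=1.6,beta=15))"
```

```text
[ 404.6 -277.6  145.7] [ 0.44  0.59 -0.07] [-39.    28.83]
[ 608.4 -124.2] [91.9 64.1] 18.3 [270.3 233.1]
[584.5 -56.6] [89.3 59.1] 18.4 [255.2 217.3]
[549.8  53.4] [ 92.2 140.8] 18.6 [235.5 195.3]
top [293.6 558.7] [189.3  49.1] 6.0 [  9. 334.]
top [541.4  96. ] [78.6 51. ] 18.4 [235. 215.]
top [565.6  24.7] [76.1 51.4] 18.5 [268. 204.]
top [586.3 -46.4] [84.4 52.4] 18.2 [300. 194.]
top [ 610.1 -117.1] [85.4 54. ] 18.4 [332. 182.]
```

View pics/s8.png

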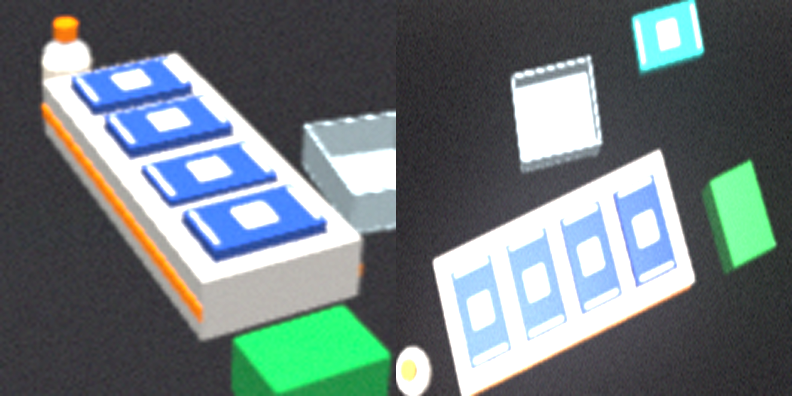

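The side crop shows lid_2, its square at (210,168), lying lower than its neighbours and level. The other lids and the bystanders have not moved, and the arm is clear of everything.

```bash
python3 -c "
from workcell import env
print(env.hand_in())"
```

```text
the job is handed in; nothing more can be done
None
```

lid_2 was the loose lid: it rocked under about 2 N at its near end, and I then pushed it down in the middle about 3.6 mm until it stopped, level; lid_1 tested firm, lids 3 and 4 were not tested, and the job is handed in.

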